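# Stow the checked weld coupon, show the next one to the inspection camera

## Task

Take the weld coupon that stands alone in the single-slot parking stand and stow it in the free slot of the three-slot rack, seated on the slot floor, and let go. Then take the other weld coupon out of the rack and hold it up to the inspection camera: its centre on the lens axis 150 mm in front of the lens, the bead face turned to the lens and square to it (the camera looks somewhat downward), the bead level. Finish while holding it still there; leave the camera, the plain drilled plate and the two gas nozzles alone.

Things in the scene. Friction and masses are not known exactly. Their poses are not given: they have to be found in the camera images.
- coupon_checked: already checked weld coupon: steel plate 89 x 120 x 6 mm, about 0.45 kg, 2 mm weld bead along the middle of one face. Origin: middle of its plain back. z: normal out of the bead face; y: along bead and 120 mm edges; x: down. Stands on a 120 mm edge in the parking stand, centred, leaning up to 5 degrees, top 97 mm above the bench, bead face away from the robot (within 0.4 rad of world +x)
- coupon_checked_center (a point): centre of the checked coupon's volume (3 mm along z from its body origin); no orientation of its own, turns with the plate
- coupon_next: still unchecked weld coupon: steel plate 89 x 120 x 6 mm, about 0.45 kg, 2 mm weld bead along the middle of one face. Origin: middle of its plain back. z: normal out of the bead face; y: along bead and 120 mm edges; x: down. Stands on a 120 mm edge in one slot of the rack, centred, leaning up to 5 degrees, top 97 mm above the bench, bead face away from the robot (within 0.4 rad of world +x)
- coupon_next_center (a point): centre of the next coupon's volume (3 mm along z from its body origin)
- rack: fixed rack: dark base 212 x 110 x 8 mm, three parallel sheet channels 70 mm apart (at its x = -70, 0, 70 mm). Slots 9 mm wide (x), 96 mm long (y, ends open), floor 8 mm and lip tops 53 mm above the bench, lips flared to a 20 mm mouth. Origin: centre of underside. One slot holds coupon_next, one the plain plate, one is free; which is which varies
- free_slot: the free slot: a thin black rubber strip 8 x 90 x 1 mm lying on its floor. Origin: middle of the slot floor, 8 mm above the bench; x across the slot, y along the slot, z up. A seated coupon has its centre 45 mm above this point
- parking_stand: fixed stand with one slot like those of the rack on a base 70 x 110 x 8 mm. Origin: centre of the underside; x across the slot, y along it
- plain_plate: plain drilled steel plate 6 x 100 x 62 mm (no bead, lower than the coupons), standing in one slot of the rack; stays there. Origin: middle of its lower edge; x is its normal
- camera_head: inspection camera head on a column: grey body about 40 x 46 x 46 mm, black lens barrel 40 mm across. Origin: tilt pivot, 330 mm above the bench, on the lens axis 50 mm behind the lens front. The lens looks along its -x, roughly towards the robot and 0.15 to 0.45 rad below level, varying; y is level. A stiff friction joint holds the tilt
- lens (a point): centre of the front of the lens
- view_point (a point): point on the lens axis 150 mm in front of the lens (200 mm from the pivot, at head x = -200 mm), where the coupon's centre must be held; about 0.24 to 0.30 m above the bench
- nozzle_a: cream gas nozzle, 24 mm diameter, 50 mm tall, standing on the bench, stays there. Origin: centre of its foot
- nozzle_b: copper gas nozzle, 24 mm diameter, 50 mm tall, standing on the bench, stays there. Origin: centre of its foot
Mind the look-alikes: they are no part of the job. Leave any yellow look-alike of the coupon_next alone.

How it is judged (in metres and radians):
On the way, in this order (a step that is already met when the one before it is completed fails the run):
1. the checked coupon stands seated in the free slot of the rack, released, while the next coupon still stands in its own slot (x of coupon_checked_center in the frame of free_slot between -0.008 and 0.008 m and y of coupon_checked_center in the frame of free_slot between -0.03 and 0.03 m and height (world z) of coupon_checked_center below 0.059 m and angle between coupon_checked's own z axis and vertical between 1.3708 and 1.7708 rad and angle between coupon_checked's own y axis and vertical between 1.4508 and 1.6908 rad and contact force between coupon_checked and the fingers below 0.1 N and distance of coupon_next_center from where it was at the start of the episode below 0.03 m), for 0.3 s.
2. the next coupon is held before the camera, centred, square to the lens, bead towards it and level (distance between coupon_next_center and view_point below 0.02 m and angle between the z axis of coupon_next and the x axis of camera_head, either way round below 0.17 rad and z of camera_head in the frame of coupon_next above 0.1 m and angle between coupon_next's own y axis and vertical between 1.4208 and 1.7208 rad and contact force between coupon_next and the fingers above 1 N and linear speed of coupon_next below 0.03 m/s), for 0.2 s.
At the end, for the whole second after the job is handed in: Checked coupon released on the floor of the free slot (centre within 8 mm across, 30 mm along, 6 mm high); next coupon held still by the fingers alone, centre within 20 mm of the view point, bead face towards the lens and square within 0.17 rad, bead level within 0.15 rad (all of step 2 and x of coupon_checked_center in the frame of free_slot between -0.008 and 0.008 m and y of coupon_checked_center in the frame of free_slot between -0.03 and 0.03 m and height (world z) of coupon_checked_center below 0.059 m and angle between coupon_checked's own z axis and vertical between 1.3708 and 1.7708 rad and angle between coupon_checked's own y axis and vertical between 1.4508 and 1.6908 rad and contact force between coupon_checked and the fingers below 0.1 N and contact force between coupon_next and rack below 0.2 N and contact force between coupon_next and camera_head below 0.2 N and contact force between coupon_next and coupon_checked below 0.2 N and height (world z) of coupon_next_center above 0.2 m); the arm keeps its last pose, push and grip.
It fails at once if the camera is knocked out of place (head moved by over 12 mm at the view point) (distance of view_point from where it was at the start of the episode above 0.012 m).
It fails at once if the plain plate is disturbed (moved more than 25 mm) (distance of plain_plate from where it was at the start of the episode above 0.025 m).
It fails at once if a gas nozzle is knocked away (moved more than 30 mm) (distance of any of nozzle_a, nozzle_b from where it was at the start of the episode above 0.03 m).
It also fails if it takes over 54 s, if anything falls off the work surface, if the arm or the gripper's body presses on something with over 40 N, if the wrist force passes 120 N, or if a joint passes its speed limit or range.

## Robot

A 6-joint arm with a two-finger parallel gripper is mounted at the origin on a cart in front of the work surface, level with it; the furniture and walls round the work are solid. World frame = base frame: x ahead of the robot, y to its left, z up, the work surface at z = 0. Lengths are in mm, angles in degrees, forces in N, time in s.
With the tool pointing down it reaches from about 350 to 850 mm from the base axis. Payload 8.1 kg.
Tool frame: the origin (TCP) lies at the very end of the fingers, on their centre line; the grasp point (between the pads) lies 19 mm behind it (r.grasp_offset is the distance from the TCP to the grasp point, in mm); z points along the fingers, y is the line along which they close (so a half turn about z gives the same grasp; the last joint's range is limited). The gripper opens to 85 mm and grips with 20 to 120 N. Pads are 22 mm wide; open, the fingers measure 114 mm over their backs; the gripper's body (76 mm by 85 mm) begins 54 mm behind the grasp point. The pads swing forward as they close: fully open they stand 13 mm farther back than shut.
Start: joints at [60.138, 7.471, 85.268, -0, 87.261, -4.893], TCP at [253.261, 543.934, 208.692] pointing down, gripper open.
Joint ranges: [-169.43, 169.43], [-51.17, 129.36], [1.28, 143.12], [-76.62, 256.62], [0, 156.53], [-152.29, 152.29]. Speed limits (degrees/s): [136.94, 136.94, 159.86, 180, 180, 180].

## Interface

Orientations are given as [roll, pitch, yaw] about the fixed x, y, z axes, in that order (R = Rz(yaw) Ry(pitch) Rx(roll)).
In Python, from bench import r gives the robot as it stands.
- The arm moves only by the tool carry_out, never from a script. Its argument "commands" is a list of rows, each an object with "jaw": the finger opening in m, from 0 to 0.0854; "translation": the shift along the tool's x, y, z in m, a list of three; "spin": the turn about the tool's z in rad. A call has exactly 8 rows; each row shifts and turns the commanded pose from where the row before left it, along the tool's axes as they then stand; what a row does not reach is not made up. A row lasts 1/12 s, in which the tool goes at most 41.7 mm and 7.16 degrees, less where a joint would pass 70% of its speed; a pose out of reach is approached as far as the arm can. A call is refused whole if a number of a shift passes 0.0417 or a number of a turn 0.125, either way. A call with a gripper value outside its range is refused whole. The fingers move at their own pace and stop on an object; "squeeze" is the grip in N (left out, the last holds). Time passes only in rows, so rows that do not move let the fingers close, or fill a call up. It gives the time, the measured TCP pose, the force, the opening and the grip force at its end, in the units of the state.
- r.sense(): the state, without advancing time (a new reading comes with each control period).
- r.snapshot(name): name is "side" or "top"; returns a dict with "pixels" (420x560x3 uint8, blue, green, red), "K" (3x3 intrinsics, pixels), "extrinsics" (4x4, takes a point from camera to world coordinates). Camera axes: x right, y down, z forward; pixel columns grow to the right and rows downward; lengths in mm; the calibration is good to about 2 mm. A picture is of the moment at which its call begins. There is no depth.
- r.hand_in(): hands the job in; it is judged then, once.
Trained networks look in a picture, given as the dict that the camera call returned (one of the last four; its "shot" number tells which), for a name from the list of things; names that differ only in an ending like _2 or _b are one class to them, and where a whole thing is asked for, a point or a joint stands for the part that bears it (a point fixed in the world has none). Each returns a list of dicts, best first, with "score" (0 to 1); they miss things now and then, are a little off and sometimes report something else, mostly with a low value. They report only what shows in the picture. A call takes as long as a camera call. They do not tell look-alikes from the thing itself.
- r.spot_in(picture, target): "xy" ([column, row] in pixels, amid what is visible of it).
- r.regions_of(picture, target): "pixels" (420x560 bool, what is visible of it) and "xy" ([column, row] in pixels, amid what is visible of it).
- r.landmark_of(picture, target): "xy" ([column, row] in pixels: a listed point, or the origin of a listed thing).
The state is a dict: "time": time; "joint_pos": joint angles; "qd": joint speeds; "joint_efforts": joint torques, N m; "tool_pos": TCP position; "tcp_rot": TCP orientation; "ft_force": force on the tool from outside, world axes, zero at the start; "wrist_torque": the same for the moment, N m; "finger_gap": finger opening in mm; "grip_force": force on a finger pad.
Only numpy, scipy, OpenCV 4.12 (cv2) and the standard library are available. Lean on these libraries where they do the work, as an engineer would, in place of code of your own. Each camera call takes 0.05 s, during which the arm holds its last target. There are 200 camera calls.

## Working session

There is one attempt and no reset: what is moved stays moved. The work goes in short steps, Python scripts to look and compute and a tool call to move; the robot and the scene stay as the last step left them, time stands still between calls to the robot, and variables do not carry over. Pictures are saved under pics/ and viewed, at most 10 in all, crops included, and the job is handed in when it is done.

Besides the shell and the picture viewer there is one more tool, called after "Emit:" as name([rows], argument=value, ...), one row to a line, values as JSON. carry_out: Moves the arm, as the interface text tells. Its arguments: {"type":"object","properties":{"commands":{"type":"array","items":{"type":"object","properties":{"jaw":{"type":"number"},"translation":{"type":"array","items":{"type":"number"}},"spin":{"type":"number"}}}},"squeeze":{"type":"number"}},"required":["commands"]}

```bash
mkdir -p pics; cat > h.py <<'E'
import numpy as np, cv2
from bench import r
from scipy.spatial.transform import Rotation as Ro
def proj(s,P):
    T=np.linalg.inv(np.array(s["extrinsics"])); p=(T[:3,:3]@np.atleast_2d(P).T).T+T[:3,3]
    q=(np.array(s["K"])@p.T).T; return q[:,:2]/q[:,2:]
def ray(s,xy):
    E=np.array(s["extrinsics"]); d=E[:3,:3]@np.linalg.solve(np.array(s["K"]),[xy[0],xy[1],1]); return E[:3,3],d/np.linalg.norm(d)
def atz(s,xy,z):
    o,d=ray(s,xy); return o+d*(z-o[2])/d[2]
def tri(s1,x1,s2,x2):
    A=np.zeros((3,3));b=np.zeros(3);L=[ray(s1,x1),ray(s2,x2)]
    for o,d in L: M=np.eye(3)-np.outer(d,d);A+=M;b+=M@o
    p=np.linalg.solve(A,b); return p,[round(float(np.linalg.norm((np.eye(3)-np.outer(d,d))@(p-o))),1) for o,d in L]
E
python3 - <<'E'
from h import *
np.set_printoptions(precision=1,suppress=True)
S={}
for n in("side","top"):
    s=r.snapshot(n);S[n]=s;cv2.imwrite(f"pics/{n}0.png",s["pixels"]);print(n,np.array(s["extrinsics"]).round(2).tolist(),s["K"])
    for t in("coupon_checked","coupon_checked_center","coupon_next_center","rack","free_slot","parking_stand","plain_plate","camera_head","lens","view_point","nozzle_a"):
        for f in("landmark_of",):
            print(n,t,[(np.round(d["xy"],1).tolist(),round(d["score"],2)) for d in getattr(r,f)(s,t)][:4])
print({k:np.round(v,2) for k,v in r.sense().items()})
E
```

```text
side [[0.85, -0.3, 0.44, 60.77], [-0.53, -0.47, 0.7, -803.65], [-0.01, -0.83, -0.56, 898.76], [0.0, 0.0, 0.0, 1.0]] [[521.3   0.  284.8]
 [  0.  521.3 208.6]
 [  0.    0.    1. ]]
side coupon_checked [([302.8, 316.2], 0.74), ([227.9, 242.5], 0.64)]
side coupon_checked_center [([226.9, 243.3], 0.64)]
side coupon_next_center [([234.5, 287.0], 0.81), ([304.9, 310.7], 0.73), ([226.4, 246.8], 0.29)]
side rack [([226.8, 241.3], 0.66), ([303.0, 329.4], 0.62)]
side free_slot [([303.8, 314.0], 0.29)]
side parking_stand [([226.0, 257.1], 0.91)]
side plain_plate [([277.1, 341.6], 0.75)]
side camera_head [([325.8, 134.3], 0.74)]
side lens [([307.6, 146.4], 0.87)]
side view_point []
side nozzle_a [([282.2, 260.9], 0.7), ([264.0, 244.8], 0.62)]
top [[0.01, -1.0, 0.09, 524.74], [-1.0, -0.01, -0.0, 57.09], [0.0, -0.09, -1.0, 1165.31], [0.0, 0.0, 0.0, 1.0]] [[391.    0.  277.1]
 [  0.  391.  209.1]
 [  0.    0.    1. ]]
top coupon_checked [([227.9, 253.8], 0.65)]
top coupon_checked_center [([224.9, 249.1], 0.61)]
top coupon_next_center [([340.9, 242.9], 0.59), ([281.3, 270.7], 0.53)]
top rack [([334.3, 242.9], 0.82), ([249.6, 166.4], 0.27)]
top free_slot [([332.7, 219.8], 0.59), ([262.2, 215.6], 0.57)]
top parking_stand [([225.6, 255.9], 0.56)]
top plain_plate [([337.9, 266.6], 0.44)]
top camera_head [([256.0, 139.9], 0.81)]
top lens [([248.8, 166.0], 0.63)]
top view_point []
top nozzle_a [([262.0, 214.7], 0.55), ([230.3, 213.1], 0.5)]
{'time': np.float64(1.2), 'joint_pos': array([60.1,  7.5, 85.3,  0. , 87.3, -4.9]), 'qd': array([ 0.1, -0.1, -0.1,  0. , -0. ,  0. ]), 'joint_efforts': array([  0. , -56.9, -50.1,  -0. ,   0. ,   0. ]), 'tool_pos': array([253.2, 543.9, 208.7]), 'tcp_rot': array([-180.,   -0.,  155.]), 'ft_force': array([ 0.4, -0.1, -0.2]), 'wrist_torque': array([-0.,  0.,  0.]), 'grip_force': np.float64(0.0), 'finger_gap': np.float64(85.26)}
```

```bash
python3 - <<'E'
import cv2
a=cv2.imread("pics/side0.png")[100:390,170:400];cv2.imwrite("pics/sidec.png",cv2.resize(a,None,fx=2.05,fy=2.05,interpolation=2))
a=cv2.imread("pics/top0.png")[110:310,180:400];cv2.imwrite("pics/topc.png",cv2.resize(a,None,fx=3,fy=3,interpolation=2))
E
```

```text
(no output)
```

View pics/sidec.png

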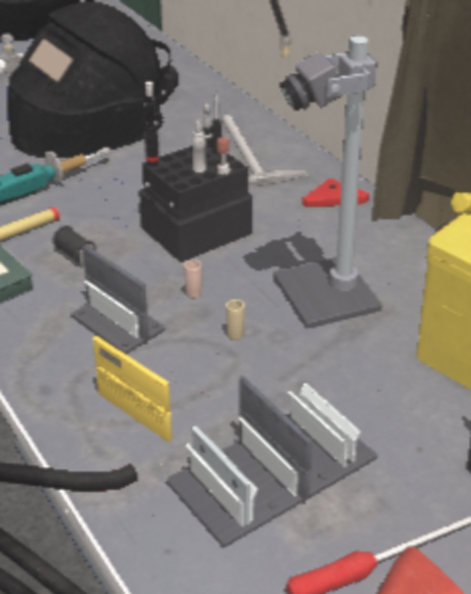

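View pics/topc.png

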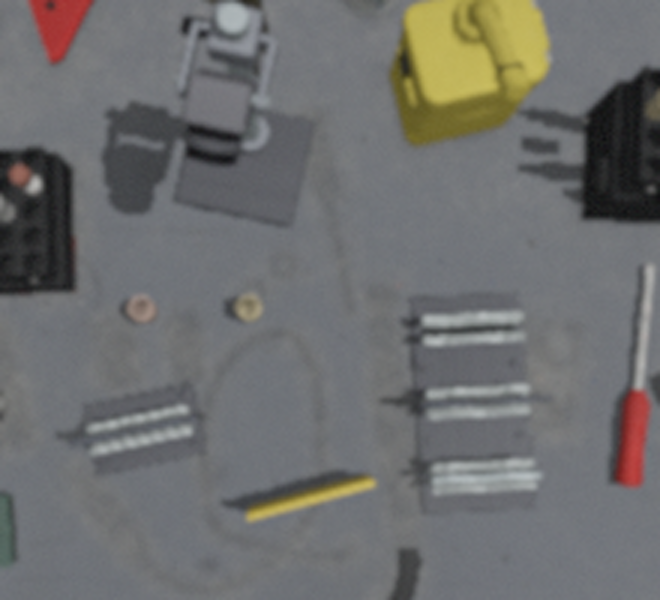

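The side crop shows the plain plate in the near slot (about 277,341 full-frame), a dark coupon in the middle slot (about 303,312) and the far slot empty (about 330,305). The parking stand with the other coupon is at about (227,245), and the yellow look-alike is at about (235,287). The top crop confirms this: free slot (337,219), next coupon (340,243), checked coupon (226,253), camera lens (250,162). Next I measure the geometry.

View pics/head.png

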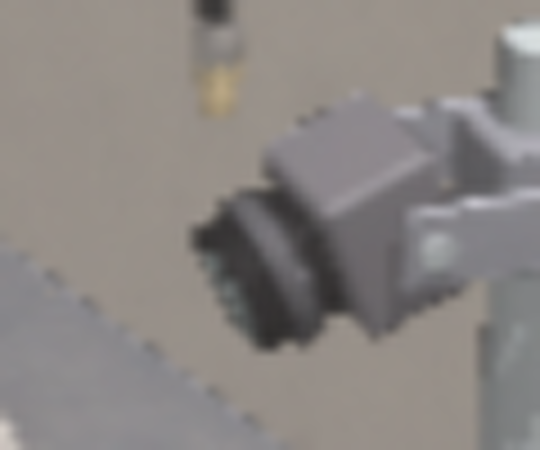

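View pics/coup.png

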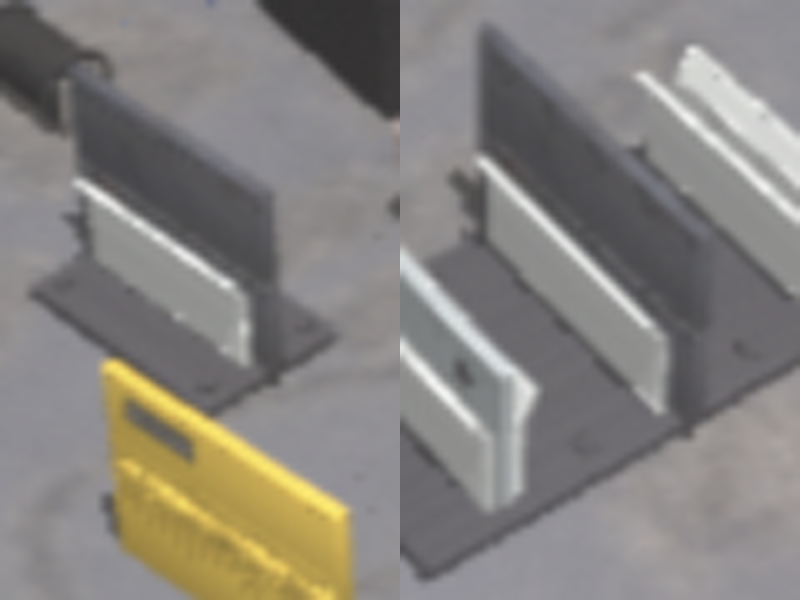

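```bash
cat > head.py <<'E'
from h import *
from scipy.optimize import least_squares
np.set_printoptions(precision=3,suppress=True)
s,t=r.snapshot("side"),r.snapshot("top")
off=np.array([285,115])
px=np.array([[268,157],[365,97],[440,160],[335,215],[380,335]])/9+off
# local corners (x back, y, z), front = -x
C=np.array([[-20,23,23],[20,23,23],[20,-23,23],[-20,-23,23],[-20,-23,-23]],float)
def R(yaw,th): return Ro.from_euler("z",yaw)*Ro.from_euler("y",-th)  # local x tilts up by th (lens -x looks down)
def f(p,full=0):
    Q=R(p[3],p[4]).apply(C)+p[:3]
    return (proj(s,Q)-px).ravel()
q=least_squares(f,[735,105,330,-.2,.3],loss="soft_l1");print(q.x,f(q.x).round(1))
# lens landmark average, both views
L=[];N=[]
for k in range(3):
    if k: s2,t2=r.snapshot("side"),r.snapshot("top")
    else: s2,t2=s,t
    a=r.landmark_of(s2,"lens");b=r.landmark_of(t2,"lens")
    if a and b: print("lens",tri(s2,a[0]["xy"],t2,b[0]["xy"]))
    a=r.regions_of(s2,"lens");
# consistency: axis through body centre; pivot at z=330 on axis
x=R(q.x[3],q.x[4]).apply([1,0,0]); c=q.x[:3]; u=(330-c[2])/x[2]; print("x axis",x,"pivot",c+u*x,"off",u)
E
python3 head.py; ls
```

```text
[877.019 277.207 222.346  -0.111   0.361] [-0.3  0.4  0.5  0.1  0.2 -0.6  0.1  0.5 -0.5 -0.4]
lens (array([702.732, 116.638, 315.803]), [7.5, 7.5])
lens (array([700.215, 113.177, 312.951]), [1.7, 1.7])
lens (array([702.496, 114.061, 316.251]), [1.4, 1.4])
x axis [ 0.93  -0.104  0.354] pivot [1160.021  245.617  330.   ] off 304.4293134792779
h.py
head.py
m.py
pics
```

```bash
cat >> head.py <<'E'
print("----")
Ls=[];Lt=[];Hs=[];Ht=[]
for k in range(4):
    s2,t2=r.snapshot("side"),r.snapshot("top")
    for p,n,A,c in((s2,"lens",Ls,(309,147)),(t2,"lens",Lt,(249,164)),(s2,"camera_head",Hs,(327,134)),(t2,"camera_head",Ht,(256,142))):
        A+=[d["xy"] for d in r.landmark_of(p,n)[:1] if np.hypot(*np.subtract(d["xy"],c))<15]
for A in(Ls,Lt,Hs,Ht): print(np.mean(A,0),np.std(A,0))
def g(p):
    x,y,yaw,th,u,sx,sy,sz=p; Rm=R(yaw,th); P=np.array([x,y,330.])
    Q=Rm.apply(C*[sx,sy,sz]+[u,0,0])+P
    ln=Rm.apply([-50,0,0])+P
    return np.r_[(proj(s,Q)-px).ravel()/.7,(proj(s,ln)[0]-np.mean(Ls,0))/1.5,(proj(t,ln)[0]-np.mean(Lt,0))/1.5,(proj(s,P)[0]-np.mean(Hs,0))/4,(proj(t,P)[0]-np.mean(Ht,0))/3,(np.array([sx,sy,sz])-1)/.08,(sy-sz)/.02]
q=least_squares(g,[745,105,-.2,.3,0,1,1,1],loss="soft_l1");print(q.x,g(q.x).round(1),np.sqrt(np.diag(np.linalg.inv(q.jac.T@q.jac))))
p=q.x;Rm=R(p[2],p[3]);P=np.array([p[0],p[1],330.]);print("view",Rm.apply([-200,0,0])+P,"lens",Rm.apply([-50,0,0])+P)
E
python3 head.py | sed -n '/----/,$p'
```

```text
----
[308.375 146.225] [0.861 1.768]
[249.925 166.125] [0.785 0.396]
[325.567 135.1  ] [0.249 0.294]
[254.4 140.9] [0.993 0.163]
[746.993 104.651  -0.163   0.346  -0.336   0.795   0.905   0.901] [-0.3 -1.   0.4 -0.4 -0.2 -0.4 -0.   0.  -0.5  0.4  0.2  1.7  1.4 -1.
  0.2  0.9  0.3  0.4 -2.6 -1.2 -1.2  0.2] [3.357 1.815 0.048 0.048 2.839 0.045 0.04  0.039]
view [561.358 135.117 262.093] lens [700.585 112.268 313.023]
```

```bash
cat > c.py <<'E'
from h import *
np.set_printoptions(precision=1,suppress=True)
s,t=r.snapshot("side"),r.snapshot("top")
def show(n,im,a,b,z):
    A,B=atz(im,a,z),atz(im,b,z);d=A-B;print(n,(A+B)/2,"len",np.linalg.norm(d),"yaw of slot y",np.degrees(np.arctan2(-d[0],d[1])))
show("chk top edge",s,(211.2,221.2),(240.5,238.9),97)
show("nxt top edge",s,(287,284.2),(321.5,315.7),97)
T=lambda x,y:(180+x/3,110+y/3)
show("stand far lip t",t,T(88,428),T(190,408),53)
show("stand near lip t",t,T(92,450),T(193,430),53)
show("rack far lip t",t,T(421,320),T(524,315),53)
show("rack farnear lip t",t,T(424,340),T(525,335),53)
show("mid far",t,T(427,393),T(530,388),53)
show("mid near",t,T(427,414),T(530,409),53)
# lip band edges profile in top view across slots
g=t["pixels"].mean(2)
E=lambda P:proj(t,np.array(P,float))
def prof(cx,cy,yaw,z,L,n):
    ax=np.array([np.cos(yaw),np.sin(yaw),0]);ay=np.array([-np.sin(yaw),np.cos(yaw),0])
    xs=np.arange(-L,L+1,2.)
    out=[]
    for u in xs:
        P=np.array([cx,cy,z])+ax*u+ay*np.linspace(-35,35,30)[:,None]
        q=E(P).astype(np.float32);out.append(cv2.remap(g.astype(np.float32),q[:,0].reshape(1,-1),q[:,1].reshape(1,-1),1).mean())
    print(n);print(" ".join(f"{int(u)}:{int(v)}" for u,v in zip(xs,out)))
prof(605,-117,np.radians(-3),53,40,"free");prof(535,-121,np.radians(-3),53,40,"mid")
prof(502,194,np.radians(11),53,40,"stand")
E
python3 c.py
```

```text
chk top edge [503.5 196.3  97. ] len 113.30433251644871 yaw of slot y 14.875785424002697
nxt top edge [ 532.  -123.1   97. ] len 121.0942586457455 yaw of slot y 4.366937823746042
stand far lip t [510.4 198.2  53. ] len 97.77180516161621 yaw of slot y 11.566962896014283
stand near lip t [489.8 194.5  53. ] len 96.68288881720567 yaw of slot y 11.652794623871802
rack far lip t [ 608.2 -116.9   53. ] len 98.17450108703339 yaw of slot y 3.2953795952237295
rack farnear lip t [ 589.2 -118.7   53. ] len 96.12582737204491 yaw of slot y 3.343900888297199
mid far [ 539.  -122.2   53. ] len 97.62415147322771 yaw of slot y 3.2721966165738277
mid near [ 519.3 -122.1   53. ] len 97.46574930635364 yaw of slot y 3.265602006580142
free
-40:102 -38:102 -36:102 -34:102 -32:102 -30:102 -28:102 -26:106 -24:112 -22:123 -20:136 -18:148 -16:154 -14:147 -12:130 -10:108 -8:97 -6:96 -4:107 -2:126 0:145 2:157 4:160 6:155 8:143 10:129 12:115 14:105 16:101 18:100 20:101 22:102 24:103 26:105 28:109 30:112 32:115 34:117 36:117 38:117 40:117
mid
-40:107 -38:107 -36:107 -34:107 -32:107 -30:106 -28:107 -26:108 -24:112 -22:122 -20:135 -18:147 -16:151 -14:149 -12:140 -10:127 -8:113 -6:104 -4:104 -2:111 0:126 2:140 4:149 6:147 8:137 10:123 12:113 14:106 16:105 18:104 20:104 22:104 24:104 26:103 28:103 30:102 32:102 34:102 36:102 38:102 40:102
stand
-40:115 -38:112 -36:108 -34:103 -32:99 -30:99 -28:99 -26:99 -24:97 -22:96 -20:97 -18:105 -16:123 -14:145 -12:158 -10:159 -8:150 -6:135 -4:117 -2:104 0:98 2:98 4:108 6:128 8:147 10:157 12:149 14:129 16:106 18:94 20:94 22:96 24:97 26:97 28:95 30:95 32:98 34:104 36:110 38:114 40:116
```

```bash
cat > plan.py <<'E'
import sys,json
from h import *
# args: x y z yaw rows jaw   (target TCP, mm/deg) -> tool-frame rows; yaw None keeps
def plan(T,yaw,n,jaw):
    st=r.sense();R=Ro.from_euler("xyz",st["tcp_rot"],degrees=True);p=np.array(st["tool_pos"],float)
    sp=0 if yaw is None else -np.radians((yaw-st["tcp_rot"][2]+180)%360-180)/n
    print("t",round(float(st["time"]),2),p.round(1),np.round(st["tcp_rot"],1),"gap",round(float(st["finger_gap"]),1),"ft",np.round(st["ft_force"],1))
    for i in range(n):
        d=R.inv().apply((np.array(T)-p)/(n-i)).round(0)
        print(json.dumps({"jaw":jaw,"translation":(d/1000).round(4).tolist(),"spin":round(sp,3)}),end=",\n" if (i+1)%8 else "\n\n")
        p=p+R.apply(d);R=R*Ro.from_euler("z",round(sp,3))
    print("end",p.round(1),R.as_euler("xyz",degrees=True).round(1))
if __name__=="__main__":
    a=sys.argv;plan([float(v) for v in a[1:4]],None if a[4]=="-" else float(a[4]),int(a[5]),float(a[6]))
E
sed -i 's/np.radians(-3)/np.radians(3.3)/g;s/np.radians(11)/np.radians(11.6)/' c.py; python3 c.py | tail -6;  python3 plan.py 501 196.4 150 101.6 16 0.045
```

```text
free
-40:102 -38:102 -36:102 -34:103 -32:103 -30:102 -28:101 -26:101 -24:104 -22:118 -20:138 -18:155 -16:161 -14:154 -12:136 -10:109 -8:82 -6:79 -4:101 -2:131 0:152 2:164 4:168 6:161 8:146 10:124 12:108 14:101 16:100 18:100 20:101 22:100 24:102 26:104 28:109 30:114 32:116 34:117 36:117 38:117 40:117
mid
-40:107 -38:107 -36:107 -34:107 -32:107 -30:107 -28:107 -26:106 -24:108 -22:117 -20:133 -18:149 -16:156 -14:154 -12:143 -10:128 -8:113 -6:101 -4:97 -2:104 0:122 2:144 4:157 6:156 8:142 10:121 12:107 14:102 16:103 18:104 20:104 22:104 24:103 26:102 28:102 30:102 32:102 34:102 36:103 38:103 40:102
stand
-40:115 -38:112 -36:108 -34:103 -32:99 -30:99 -28:99 -26:99 -24:97 -22:96 -20:97 -18:104 -16:122 -14:144 -12:158 -10:160 -8:150 -6:135 -4:118 -2:104 0:97 2:98 4:108 6:127 8:147 10:157 12:150 14:128 16:106 18:94 20:93 22:96 24:97 26:97 28:95 30:95 32:97 34:104 36:110 38:114 40:116
t 5.0 [253.3 543.9 208.7] [-180.   -0.  155.] gap 85.4 ft [-0.5 -0.1 -0.3]
{"jaw": 0.045, "translation": [-0.023, -0.013, 0.004], "spin": 0.058},
{"jaw": 0.045, "translation": [-0.024, -0.012, 0.004], "spin": 0.
[... 336 characters left out ...]
0.003], "spin": 0.058},
{"jaw": 0.045, "translation": [-0.026, -0.003, 0.004], "spin": 0.058}

{"jaw": 0.045, "translation": [-0.027, -0.001, 0.003], "spin": 0.058},
{"jaw": 0.045, "translation": [-0.027, 0.0, 0.004], "spin": 0.058},
{"jaw": 0.045, "translation": [-0.027, 0.002, 0.003], "spin": 0.058},
{"jaw": 0.045, "translation": [-0.026, 0.003, 0.004], "spin": 0.058},
{"jaw": 0.045, "translation": [-0.026, 0.005, 0.003], "spin": 0.058},
{"jaw": 0.045, "translation": [-0.026, 0.006, 0.004], "spin": 0.058},
{"jaw": 0.045, "translation": [-0.026, 0.008, 0.003], "spin": 0.058},
{"jaw": 0.045, "translation": [-0.025, 0.009, 0.004], "spin": 0.058}

end [501.3 196.2 149.7] [-180.     0.   101.9]
```

Emit:
carry_out([
  {"jaw": 0.045,"translation": [-0.023,-0.013,0.004],"spin": 0.058},
  {"jaw": 0.045,"translation": [-0.024,-0.012,0.004],"spin": 0.058},
  {"jaw": 0.045,"translation": [-0.025,-0.01,0.004],"spin": 0.058},
  {"jaw": 0.045,"translation": [-0.025,-0.009,0.004],"spin": 0.058},
  {"jaw": 0.045,"translation": [-0.026,-0.007,0.004],"spin": 0.058},
  {"jaw": 0.045,"translation": [-0.026,-0.006,0.004],"spin": 0.058},
  {"jaw": 0.045,"translation": [-0.026,-0.005,0.003],"spin": 0.058},
  {"jaw": 0.045,"translation": [-0.026,-0.003,0.004],"spin": 0.058},
])

```text
time: 5.67
tool_pos: [377.6, 369.5, 177.8]
tcp_rot: [180.0, -0.0, 128.3]
ft_force: [0.7, 0.1, -0.0]
finger_gap: 45.4
grip_force: 0.0
```

Emit:
carry_out([
  {"jaw": 0.045,"translation": [-0.027,-0.001,0.003],"spin": 0.058},
  {"jaw": 0.045,"translation": [-0.027,0.0,0.004],"spin": 0.058},
  {"jaw": 0.045,"translation": [-0.027,0.002,0.003],"spin": 0.058},
  {"jaw": 0.045,"translation": [-0.026,0.003,0.004],"spin": 0.058},
  {"jaw": 0.045,"translation": [-0.026,0.005,0.003],"spin": 0.058},
  {"jaw": 0.045,"translation": [-0.026,0.006,0.004],"spin": 0.058},
  {"jaw": 0.045,"translation": [-0.026,0.008,0.003],"spin": 0.058},
  {"jaw": 0.045,"translation": [-0.025,0.009,0.004],"spin": 0.058},
])

```text
time: 6.33
tool_pos: [502.2, 195.0, 149.9]
tcp_rot: [180.0, -0.0, 101.7]
ft_force: [0.7, -0.7, -0.2]
finger_gap: 45.0
grip_force: 0.0
```

```bash
python3 plan.py 502 196.4 61 101.6 8 0.045
```

```text
t 6.33 [502.2 195.  149.9] [180.   -0.  101.7] gap 45.0 ft [ 0.7 -0.7 -0.2]
{"jaw": 0.045, "translation": [0.0, 0.0, 0.011], "spin": 0.0},
{"jaw": 0.045, "translation": [0.0, 0.0, 0.011], "spin": 0.0},
{"jaw": 0.045, "translation": [0.0, 0.0, 0.011], "spin": 0.0},
{"jaw": 0.045, "translation": [0.0, 0.0, 0.011], "spin": 0.0},
{"jaw": 0.045, "translation": [0.0, 0.0, 0.011], "spin": 0.0},
{"jaw": 0.045, "translation": [0.0, 0.0, 0.011], "spin": 0.0},
{"jaw": 0.045, "translation": [0.001, 0.0, 0.011], "spin": 0.0},
{"jaw": 0.045, "translation": [0.0, 0.0, 0.012], "spin": 0.0}

end [502.  196.   60.9] [180.   -0.  101.7]
```

Emit:
carry_out([
  {"jaw": 0.045,"translation": [0,0,0.012]},
  {"jaw": 0.045,"translation": [0,0,0.012]},
  {"jaw": 0.045,"translation": [0,0,0.011]},
  {"jaw": 0.045,"translation": [0,0,0.011]},
  {"jaw": 0.045,"translation": [0,0,0.011]},
  {"jaw": 0.045,"translation": [0.001,0,0.011]},
  {"jaw": 0.045,"translation": [0,0,0.011]},
  {"jaw": 0.045,"translation": [0,0,0.01]},
])

```text
invalid input
```

Emit:
carry_out([
  {"jaw": 0.0,"translation": [0,0,0]},
  {"jaw": 0.0},
  {"jaw": 0.0},
  {"jaw": 0.0},
  {"jaw": 0.0},
  {"jaw": 0.0},
  {"jaw": 0.0},
  {"jaw": 0.0},
], squeeze=70)

```text
invalid input
```

Emit:
carry_out([
  {"jaw": 0.045,"translation": [0,0,0.012],"spin": 0},
  {"jaw": 0.045,"translation": [0,0,0.012],"spin": 0},
  {"jaw": 0.045,"translation": [0,0,0.011],"spin": 0},
  {"jaw": 0.045,"translation": [0,0,0.011],"spin": 0},
  {"jaw": 0.045,"translation": [0,0,0.011],"spin": 0},
  {"jaw": 0.045,"translation": [0.001,0,0.011],"spin": 0},
  {"jaw": 0.045,"translation": [0,0,0.011],"spin": 0},
  {"jaw": 0.045,"translation": [0,0,0.01],"spin": 0},
])

```text
time: 7.0
tool_pos: [500.7, 197.6, 59.4]
tcp_rot: [-180.0, 0.0, 101.9]
ft_force: [-0.5, -0.2, -0.2]
finger_gap: 45.1
grip_force: 0.0
```

Emit:
carry_out([
  {"jaw": 0.0,"translation": [0,0,0],"spin": 0},
  {"jaw": 0.0,"translation": [0,0,0],"spin": 0},
  {"jaw": 0.0,"translation": [0,0,0],"spin": 0},
  {"jaw": 0.0,"translation": [0,0,0],"spin": 0},
  {"jaw": 0.0,"translation": [0,0,0],"spin": 0},
  {"jaw": 0.0,"translation": [0,0,0],"spin": 0},
  {"jaw": 0.0,"translation": [0,0,0],"spin": 0},
  {"jaw": 0.0,"translation": [0,0,0],"spin": 0},
], squeeze=70)

```text
time: 7.67
tool_pos: [501.8, 197.3, 61.5]
tcp_rot: [179.9, -0.0, 101.9]
ft_force: [-0.1, 0.1, 2.1]
finger_gap: 4.0
grip_force: 71.2
```

Emit:
carry_out([
  {"jaw": 0.0,"translation": [0,0,-0.005],"spin": 0},
  {"jaw": 0.0,"translation": [0,0,-0.012],"spin": 0},
  {"jaw": 0.0,"translation": [0,0,-0.015],"spin": 0},
  {"jaw": 0.0,"translation": [0,0,-0.018],"spin": 0},
  {"jaw": 0.0,"translation": [0,0,-0.018],"spin": 0},
  {"jaw": 0.0,"translation": [0,0,-0.018],"spin": 0},
  {"jaw": 0.0,"translation": [0,0,-0.018],"spin": 0},
  {"jaw": 0.0,"translation": [0,0,-0.016],"spin": 0},
])

```text
time: 8.33
tool_pos: [500.7, 197.0, 182.4]
tcp_rot: [-180.0, -0.0, 101.9]
ft_force: [1.0, -0.1, -3.6]
finger_gap: 4.0
grip_force: 70.4
```

```bash
python3 - <<'E'
from h import *
s=r.snapshot("side");t=r.snapshot("top")
a=cv2.resize(s["pixels"][150:290,180:300],None,fx=4,fy=4,interpolation=2);b=cv2.resize(t["pixels"][190:300,180:250],(381,560*1),interpolation=2)
cv2.imwrite("pics/g1.png",cv2.resize(np.hstack([a,cv2.resize(b,(300,560))]),(780,560)))
E
python3 plan.py 599 -118 178 93.3 16 0.0
```

```text
t 8.43 [502.7 197.7 184.5] [179.7  -0.  101.9] gap 3.9 ft [ 0.2  0.7 -2.7]
{"jaw": 0.0, "translation": [-0.021, 0.002, 0.0], "spin": 0.009},
{"jaw": 0.0, "translation": [-0.02, 0.002, 0.0], "spin": 0.009},
{"jaw": 0.0, "translation": [-0.021, 0.002, 0.0], "spin": 0.009},
{"jaw": 0.0, "translation": [-0.02, 0.002, 0.001], "spin": 0.009},
{"jaw": 0.0, "translation": [-0.02, 0.003, 0.0], "spin": 0.009},
{"jaw": 0.0, "translation": [-0.02, 0.003, 0.001], "spin": 0.009},
{"jaw": 0.0, "translation": [-0.021, 0.003, 0.0], "spin": 0.009},
{"jaw": 0.0, "translation": [-0.02, 0.003, 0.001], "spin": 0.009}

{"jaw": 0.0, "translation": [-0.02, 0.003, 0.0], "spin": 0.009},
{"jaw": 0.0, "translation": [-0.02, 0.004, 0.001], "spin": 0.009},
{"jaw": 0.0, "translation": [-0.021, 0.004, 0.0], "spin": 0.009},
{"jaw": 0.0, "translation": [-0.02, 0.004, 0.001], "spin": 0.009},
{"jaw": 0.0, "translation": [-0.02, 0.004, 0.0], "spin": 0.009},
{"jaw": 0.0, "translation": [-0.021, 0.004, 0.001], "spin": 0.009},
{"jaw": 0.0, "translation": [-0.02, 0.004, 0.0], "spin": 0.009},
{"jaw": 0.0, "translation": [-0.021, 0.005, 0.001], "spin": 0.009}

end [ 599.5 -118.2  177.5] [ 1.797e+02 -1.000e-01  9.360e+01]
```

View pics/g1.png

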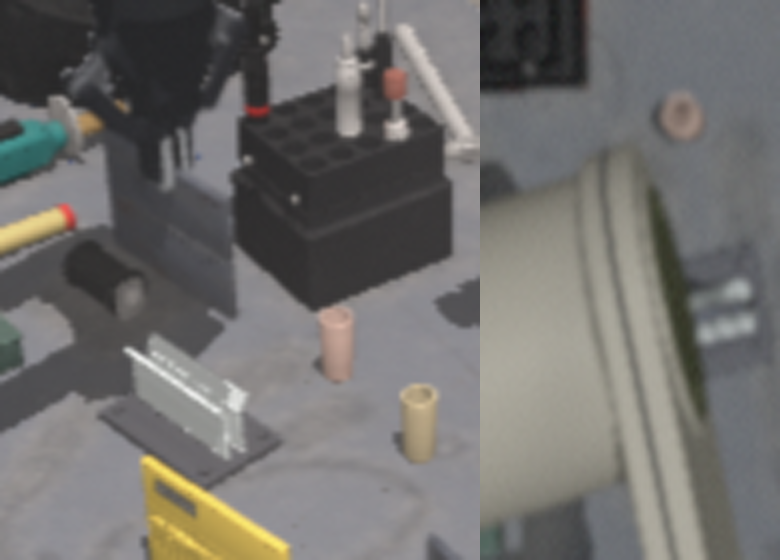

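The picture shows the coupon lifted out of the stand, held centrally by the pads near its top (about (222,205) full-frame), with the stand empty at (226,255). Next I carry it to above the free slot.

Emit:
carry_out([
  {"jaw": 0.0,"translation": [-0.021,0.002,0.0],"spin": 0.009},
  {"jaw": 0.0,"translation": [-0.02,0.002,0.0],"spin": 0.009},
  {"jaw": 0.0,"translation": [-0.021,0.002,0.0],"spin": 0.009},
  {"jaw": 0.0,"translation": [-0.02,0.002,0.001],"spin": 0.009},
  {"jaw": 0.0,"translation": [-0.02,0.003,0.0],"spin": 0.009},
  {"jaw": 0.0,"translation": [-0.02,0.003,0.001],"spin": 0.009},
  {"jaw": 0.0,"translation": [-0.021,0.003,0.0],"spin": 0.009},
  {"jaw": 0.0,"translation": [-0.02,0.003,0.001],"spin": 0.009},
])

```text
time: 9.1
tool_pos: [548.6, 39.1, 176.3]
tcp_rot: [-179.9, -0.0, 97.7]
ft_force: [-0.1, 0.6, -3.7]
finger_gap: 3.8
grip_force: 70.3
```

Emit:
carry_out([
  {"jaw": 0.0,"translation": [-0.02,0.003,0.0],"spin": 0.009},
  {"jaw": 0.0,"translation": [-0.02,0.004,0.001],"spin": 0.009},
  {"jaw": 0.0,"translation": [-0.021,0.004,0.0],"spin": 0.009},
  {"jaw": 0.0,"translation": [-0.02,0.004,0.001],"spin": 0.009},
  {"jaw": 0.0,"translation": [-0.02,0.004,0.0],"spin": 0.009},
  {"jaw": 0.0,"translation": [-0.021,0.004,0.001],"spin": 0.009},
  {"jaw": 0.0,"translation": [-0.02,0.004,0.0],"spin": 0.009},
  {"jaw": 0.0,"translation": [-0.021,0.004,0.001],"spin": 0.009},
])

```text
time: 9.77
tool_pos: [596.2, -119.4, 172.2]
tcp_rot: [-179.9, -0.1, 93.6]
ft_force: [-0.0, 0.3, -3.4]
finger_gap: 3.5
grip_force: 70.3
```

```bash
python3 - <<'E'
from h import *
import time
for i in range(4):
    r.snapshot("top");s=r.sense();print(np.round(s["tool_pos"],1),np.round(s["tcp_rot"],1))
s=r.snapshot("side");t=r.snapshot("top")
for n in("coupon_checked_center","coupon_next_center"):
  for p,k in((s,"s"),(t,"t")):print(n,k,[(d["xy"],round(d["score"],2)) for d in r.landmark_of(p,n)])
a=s["pixels"][150:370,220:360];cv2.imwrite("pics/g2.png",cv2.resize(a,None,fx=2.7,fy=2.7,interpolation=2))
E
python3 plan.py 599 -118 110 93.3 8 0.0
```

```text
[ 596.6 -123.5  171.9] [-1.799e+02  1.000e-01  9.340e+01]
[ 596.2 -121.7  171.9] [-179.8    0.    93.4]
[ 596. -120.  172.] [-179.8   -0.    93.5]
[ 596.  -118.9  172.2] [-1.799e+02 -1.000e-01  9.350e+01]
coupon_checked_center s [([329.4, 265.5], 0.73)]
coupon_checked_center t [([341.3, 219.5], 0.65)]
coupon_next_center s [([234.4, 287.0], 0.76)]
coupon_next_center t [([284.3, 273.0], 0.73), ([338.3, 240.4], 0.48)]
t 10.27 [ 596.9 -118.   173.7] [180.   -0.   93.7] gap 3.6 ft [-0.8  1.1 -4.3]
{"jaw": 0.0, "translation": [-0.0, 0.0, 0.008], "spin": 0.001},
{"jaw": 0.0, "translation": [-0.0, 0.0, 0.008], "spin": 0.001},
{"jaw": 0.0, "translation": [-0.0, 0.0, 0.008], "spin": 0.001},
{"jaw": 0.0, "translation": [-0.0, 0.0, 0.008], "spin": 0.001},
{"jaw": 0.0, "translation": [-0.0, 0.001, 0.008], "spin": 0.001},
{"jaw": 0.0, "translation": [-0.0, 0.0, 0.008], "spin": 0.001},
{"jaw": 0.0, "translation": [-0.0, 0.001, 0.008], "spin": 0.001},
{"jaw": 0.0, "translation": [-0.0, 0.0, 0.008], "spin": 0.001}

end [ 598.9 -117.8  109.7] [180.   -0.   93.2]
```

View pics/g2.png

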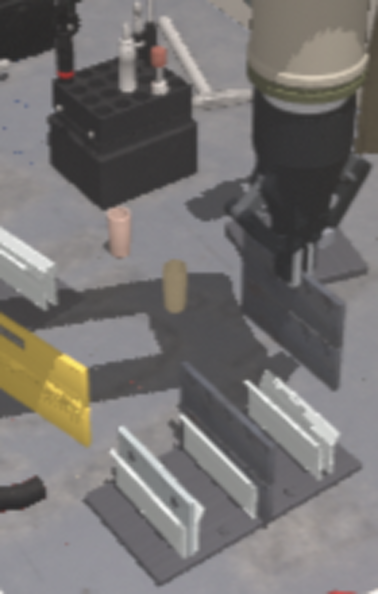

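Emit:
carry_out([
  {"jaw": 0.0,"translation": [0,0.002,0.006],"spin": 0.003},
  {"jaw": 0.0,"translation": [0,0.001,0.01],"spin": 0.003},
  {"jaw": 0.0,"translation": [0,0,0.012],"spin": 0},
  {"jaw": 0.0,"translation": [0,0,0.012],"spin": 0},
  {"jaw": 0.0,"translation": [0,0,0.011],"spin": 0},
  {"jaw": 0.0,"translation": [0,0,0.008],"spin": 0},
  {"jaw": 0.0,"translation": [0,0,0],"spin": 0},
  {"jaw": 0.0,"translation": [0,0,0],"spin": 0},
])

```text
time: 10.93
tool_pos: [599.3, -118.5, 113.6]
tcp_rot: [-179.9, -0.0, 93.3]
ft_force: [0.4, -1.1, -4.0]
finger_gap: 3.7
grip_force: 70.3
```

```bash
python3 - <<'E'
from h import *
for i in range(3):
    s=r.snapshot("side");q=r.sense();print(np.round(q["tool_pos"],1),np.round(q["tcp_rot"],1),np.round(q["ft_force"],1))
t=r.snapshot("top")
cv2.imwrite("pics/g3.png",np.hstack([cv2.resize(s["pixels"][230:340,280:360],(400,550),interpolation=2),cv2.resize(t["pixels"][180:290,290:370],(400,550),interpolation=2)]))
E
```

```text
[ 600.  -118.7  114.7] [-180.    -0.    93.3] [ 0.3  0.1 -3.8]
[ 600.4 -118.8  115.4] [179.9   0.   93.3] [-0.5 -0.3 -3.4]
[ 600.6 -118.9  115.7] [179.9   0.   93.3] [ 0.1  0.8 -3.3]
```

View pics/g3.png

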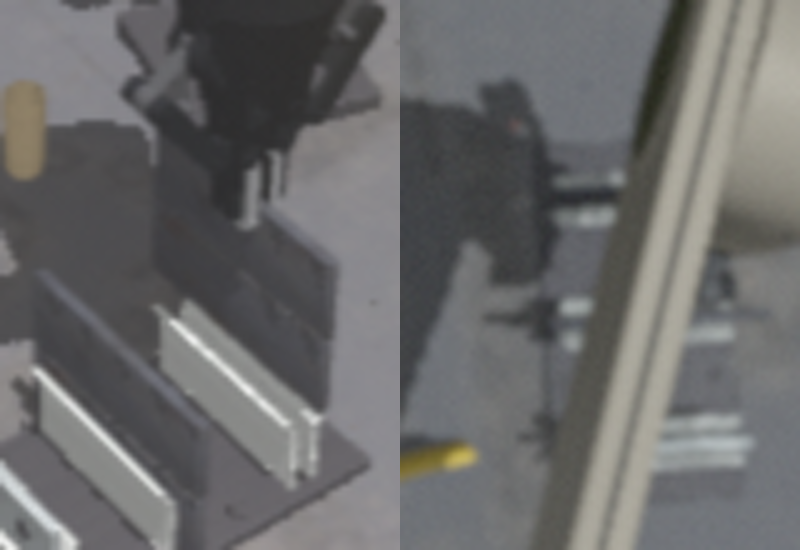

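```bash
python3 - <<'E'
from h import *
s=r.snapshot("side")
a=np.radians(3.3);ay=np.array([-np.sin(a),np.cos(a),0]);ax=np.array([np.cos(a),np.sin(a),0])
c=np.array([600.5,-119,0]);z=np.array([0,0,1.])
for n,P in dict(bot=c-60*ay+62*z,topR=c-60*ay+151*z,topL=c+60*ay+151*z).items(): print(n,((proj(s,P)[0]-[280,230])*5).round(0))
c=np.array([599,-118,0])
for u in(-10,10): print("lip",u,[((proj(s,c+u*ax+v*48*ay+53*z)[0]-[280,230])*5).round(0) for v in(-1,1)])
print(np.round(r.sense()["tool_pos"],1))
E
```

```text
bot [324. 418.]
topR [336. 268.]
topL [161. 121.]
lip -10 [array([283., 426.]), array([151., 305.])]
lip 10 [array([318., 407.]), array([184., 287.])]
[ 600.6 -118.8  115.7]
```

Emit:
carry_out([
  {"jaw": 0.0,"translation": [0,-0.001,0],"spin": 0},
  {"jaw": 0.0,"translation": [0,-0.001,0.004],"spin": 0},
  {"jaw": 0.0,"translation": [0,0,0.004],"spin": 0},
  {"jaw": 0.0,"translation": [0,0,0.004],"spin": 0},
  {"jaw": 0.0,"translation": [0,0,0.004],"spin": 0},
  {"jaw": 0.0,"translation": [0,0,0.004],"spin": 0},
  {"jaw": 0.0,"translation": [0,0,0.003],"spin": 0},
  {"jaw": 0.0,"translation": [0,0,0],"spin": 0},
])

```text
time: 11.85
tool_pos: [598.5, -118.8, 91.8]
tcp_rot: [179.9, 0.0, 93.3]
ft_force: [2.5, -1.2, -3.2]
finger_gap: 3.7
grip_force: 70.6
```

Emit:
carry_out([
  {"jaw": 0.0,"translation": [0,0,0.004],"spin": 0},
  {"jaw": 0.0,"translation": [0,0,0.004],"spin": 0},
  {"jaw": 0.0,"translation": [0,0,0.004],"spin": 0},
  {"jaw": 0.0,"translation": [0,0,0.004],"spin": 0},
  {"jaw": 0.0,"translation": [0,0,0.004],"spin": 0},
  {"jaw": 0.0,"translation": [0,0,0.003],"spin": 0},
  {"jaw": 0.0,"translation": [0,0,0],"spin": 0},
  {"jaw": 0.0,"translation": [0,0,0],"spin": 0},
])

```text
time: 12.52
tool_pos: [598.1, -118.7, 67.9]
tcp_rot: [180.0, -0.0, 93.3]
ft_force: [6.6, -0.0, -5.7]
finger_gap: 3.9
grip_force: 70.4
```

Emit:
carry_out([
  {"jaw": 0.0,"translation": [0,0.001,0.001],"spin": 0},
  {"jaw": 0.0,"translation": [0,0,0.002],"spin": 0},
  {"jaw": 0.0,"translation": [0,0,0.001],"spin": 0},
  {"jaw": 0.0,"translation": [0,0,0.001],"spin": 0},
  {"jaw": 0.0,"translation": [0,0,0.001],"spin": 0},
  {"jaw": 0.0,"translation": [0,0,0],"spin": 0},
  {"jaw": 0.0,"translation": [0,0,0],"spin": 0},
  {"jaw": 0.0,"translation": [0,0,0],"spin": 0},
])

```text
time: 13.18
tool_pos: [598.9, -118.7, 62.4]
tcp_rot: [-180.0, -0.0, 93.3]
ft_force: [4.9, -0.1, -4.1]
finger_gap: 3.7
grip_force: 70.4
```

Emit:
carry_out([
  {"jaw": 0.0,"translation": [0,0.001,0.001],"spin": 0},
  {"jaw": 0.0,"translation": [0,0,0.001],"spin": 0},
  {"jaw": 0.0,"translation": [0,0,0.001],"spin": 0},
  {"jaw": 0.0,"translation": [0,0,0],"spin": 0},
  {"jaw": 0.0,"translation": [0,0,0],"spin": 0},
  {"jaw": 0.0,"translation": [0,0,0],"spin": 0},
  {"jaw": 0.0,"translation": [0,0,0],"spin": 0},
  {"jaw": 0.0,"translation": [0,0,0],"spin": 0},
])

```text
time: 13.85
tool_pos: [600.5, -118.7, 61.5]
tcp_rot: [179.9, 0.0, 93.3]
ft_force: [-0.2, 2.2, 9.2]
finger_gap: 3.9
grip_force: 72.2
```

Emit:
carry_out([
  {"jaw": 0.035,"translation": [0,0,0],"spin": 0},
  {"jaw": 0.035,"translation": [0,0,0],"spin": 0},
  {"jaw": 0.035,"translation": [0,0,0],"spin": 0},
  {"jaw": 0.035,"translation": [0,0,-0.005],"spin": 0},
  {"jaw": 0.035,"translation": [0,0,-0.015],"spin": 0},
  {"jaw": 0.035,"translation": [0,0,-0.022],"spin": 0},
  {"jaw": 0.035,"translation": [0,0,-0.025],"spin": 0},
  {"jaw": 0.035,"translation": [0,0,-0.025],"spin": 0},
])

```text
time: 14.52
tool_pos: [599.1, -118.5, 152.2]
tcp_rot: [-179.9, -0.0, 93.3]
ft_force: [0.7, -0.1, 0.3]
finger_gap: 34.8
grip_force: 0.0
```

```bash
python3 - <<'E'
from h import *
for i in range(3):
    s=r.snapshot("side")
t=r.snapshot("top")
cv2.imwrite("pics/g4.png",np.hstack([cv2.resize(s["pixels"][230:350,270:350],(400,600),interpolation=2),cv2.resize(t["pixels"][190:290,300:367],(400,600),interpolation=2)]))
E
python3 plan.py 530 -122 140 93.3 8 0.045
```

```text
t 14.72 [ 600.5 -118.8  152.8] [179.9   0.   93.3] gap 35.1 ft [-0.  -0.4  0.1]
{"jaw": 0.045, "translation": [0.0, -0.009, 0.002], "spin": -0.0},
{"jaw": 0.045, "translation": [0.0, -0.009, 0.002], "spin": -0.0},
{"jaw": 0.045, "translation": [0.0, -0.009, 0.001], "spin": -0.0},
{"jaw": 0.045, "translation": [0.0, -0.009, 0.002], "spin": -0.0},
{"jaw": 0.045, "translation": [0.0, -0.009, 0.001], "spin": -0.0},
{"jaw": 0.045, "translation": [0.0, -0.009, 0.002], "spin": -0.0},
{"jaw": 0.045, "translation": [0.0, -0.008, 0.001], "spin": -0.0},
{"jaw": 0.045, "translation": [0.001, -0.009, 0.002], "spin": -0.0}

end [ 529.6 -121.9  139.7] [179.9   0.   93.3]
```

View pics/g4.png

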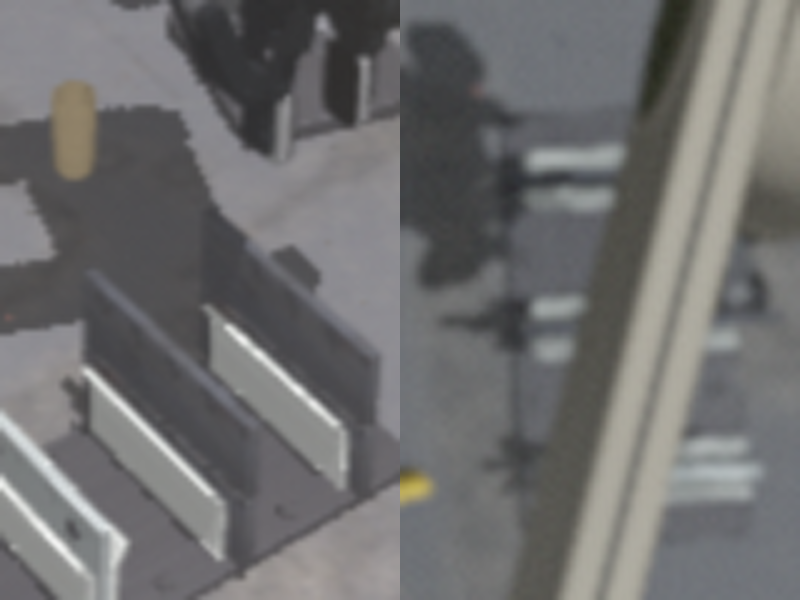

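The checked coupon stands in the far slot at the same height as its neighbour in the middle slot, and the fingers are clear. Next I go to the middle coupon.

Emit:
carry_out([
  {"jaw": 0.045,"translation": [0,-0.006,0],"spin": 0},
  {"jaw": 0.045,"translation": [0,-0.01,0],"spin": 0},
  {"jaw": 0.045,"translation": [0,-0.012,0],"spin": 0},
  {"jaw": 0.045,"translation": [0,-0.012,0],"spin": 0},
  {"jaw": 0.045,"translation": [0,-0.012,0],"spin": 0},
  {"jaw": 0.045,"translation": [0,-0.01,0.004],"spin": 0},
  {"jaw": 0.045,"translation": [0,-0.007,0.01],"spin": 0},
  {"jaw": 0.045,"translation": [0,0,0.01],"spin": 0},
])

```text
time: 15.38
tool_pos: [528.9, -122.4, 126.0]
tcp_rot: [-179.9, -0.0, 93.2]
ft_force: [-0.8, 0.0, -0.9]
finger_gap: 45.2
grip_force: 0.0
```

Emit:
carry_out([
  {"jaw": 0.045,"translation": [0,0,0.01],"spin": 0},
  {"jaw": 0.045,"translation": [0,0,0.012],"spin": 0},
  {"jaw": 0.045,"translation": [0,0,0.012],"spin": 0},
  {"jaw": 0.045,"translation": [0,0,0.012],"spin": 0},
  {"jaw": 0.045,"translation": [0,0,0.012],"spin": 0},
  {"jaw": 0.045,"translation": [0,0,0.01],"spin": 0},
  {"jaw": 0.045,"translation": [0,0,0],"spin": 0},
  {"jaw": 0.045,"translation": [0,0,0],"spin": 0},
])

```text
time: 16.05
tool_pos: [530.5, -122.3, 58.7]
tcp_rot: [-179.9, -0.0, 93.3]
ft_force: [-0.1, -0.3, -0.7]
finger_gap: 44.8
grip_force: 0.0
```

Emit:
carry_out([
  {"jaw": 0.0,"translation": [0,0,-0.001],"spin": 0},
  {"jaw": 0.0,"translation": [0,0,0],"spin": 0},
  {"jaw": 0.0,"translation": [0,0,0],"spin": 0},
  {"jaw": 0.0,"translation": [0,0,0],"spin": 0},
  {"jaw": 0.0,"translation": [0,0,0],"spin": 0},
  {"jaw": 0.0,"translation": [0,0,0],"spin": 0},
  {"jaw": 0.0,"translation": [0,0,0],"spin": 0},
  {"jaw": 0.0,"translation": [0,0,0],"spin": 0},
], squeeze=90)

```text
time: 16.72
tool_pos: [532.1, -122.9, 62.0]
tcp_rot: [179.9, 0.0, 93.3]
ft_force: [-0.2, 0.9, 5.9]
finger_gap: 3.1
grip_force: 91.0
```

Emit:
carry_out([
  {"jaw": 0.0,"translation": [0,0,-0.005],"spin": 0},
  {"jaw": 0.0,"translation": [0,0,-0.015],"spin": 0},
  {"jaw": 0.0,"translation": [0,0,-0.02],"spin": 0},
  {"jaw": 0.0,"translation": [0,0,-0.025],"spin": 0},
  {"jaw": 0.0,"translation": [0,0,-0.025],"spin": 0},
  {"jaw": 0.0,"translation": [0,0,-0.025],"spin": 0},
  {"jaw": 0.0,"translation": [0,0,-0.025],"spin": 0},
  {"jaw": 0.0,"translation": [0,0,-0.025],"spin": 0},
])

```text
time: 17.38
tool_pos: [530.1, -122.2, 225.9]
tcp_rot: [-179.9, -0.0, 93.3]
ft_force: [0.8, -0.5, -5.0]
finger_gap: 3.1
grip_force: 89.6
```

```bash
python3 -c "
from h import *
q=r.sense();print({k:np.round(v,1).tolist() for k,v in q.items()})"
```

```text
{'time': 17.4, 'joint_pos': [-18.4, -1.5, 92.7, -0.0, 88.9, -21.6], 'qd': [-0.0, -7.1, -24.2, -0.1, 31.2, -0.0], 'joint_efforts': [0.1, -51.4, -50.9, 0.0, -0.9, -0.0], 'tool_pos': [530.1, -122.2, 225.9], 'tcp_rot': [-179.9, -0.0, 93.3], 'ft_force': [0.8, -0.5, -5.0], 'wrist_torque': [-0.0, -0.1, -0.0], 'grip_force': 89.6, 'finger_gap': 3.1}
```

```bash
python3 plan.py 530 -35 400 80.7 8 0
```

```text
t 17.38 [ 530.1 -122.2  225.9] [-179.9   -0.    93.3] gap 3.1 ft [ 0.8 -0.5 -5. ]
{"jaw": 0.0, "translation": [0.011, 0.001, -0.022], "spin": 0.027},
{"jaw": 0.0, "translation": [0.011, 0.0, -0.022], "spin": 0.027},
{"jaw": 0.0, "translation": [0.011, -0.0, -0.022], "spin": 0.027},
{"jaw": 0.0, "translation": [0.011, -0.0, -0.022], "spin": 0.027},
{"jaw": 0.0, "translation": [0.011, -0.001, -0.022], "spin": 0.027},
{"jaw": 0.0, "translation": [0.011, -0.001, -0.021], "spin": 0.027},
{"jaw": 0.0, "translation": [0.011, -0.001, -0.022], "spin": 0.027},
{"jaw": 0.0, "translation": [0.01, -0.002, -0.021], "spin": 0.027}

end [529.6 -35.  400. ] [-179.9   -0.    80.9]
```

Emit:
carry_out([
  {"jaw": 0.0,"translation": [0.011,0.001,-0.022],"spin": 0.027},
  {"jaw": 0.0,"translation": [0.011,0,-0.022],"spin": 0.027},
  {"jaw": 0.0,"translation": [0.011,0,-0.022],"spin": 0.027},
  {"jaw": 0.0,"translation": [0.011,0,-0.022],"spin": 0.027},
  {"jaw": 0.0,"translation": [0.011,-0.001,-0.022],"spin": 0.027},
  {"jaw": 0.0,"translation": [0.011,-0.001,-0.021],"spin": 0.027},
  {"jaw": 0.0,"translation": [0.011,-0.001,-0.022],"spin": 0.027},
  {"jaw": 0.0,"translation": [0.01,-0.002,-0.021],"spin": 0.028},
])

```text
time: 18.05
tool_pos: [529.6, -34.5, 399.9]
tcp_rot: [-179.9, -0.0, 80.8]
ft_force: [1.0, -0.5, -4.8]
finger_gap: 3.0
grip_force: 89.6
```

Emit:
carry_out([
  {"jaw": 0.0,"translation": [0,0.01,0],"spin": 0},
  {"jaw": 0.0,"translation": [0,0.02,0],"spin": 0},
  {"jaw": 0.0,"translation": [0,0.025,0],"spin": 0},
  {"jaw": 0.0,"translation": [0,0.025,0],"spin": 0},
  {"jaw": 0.0,"translation": [0,0.025,0],"spin": 0},
  {"jaw": 0.0,"translation": [0,0.025,0],"spin": 0},
  {"jaw": 0.0,"translation": [0,0.02,0],"spin": 0},
  {"jaw": 0.0,"translation": [0,0.01,0],"spin": 0},
])

```text
time: 18.72
tool_pos: [689.4, -61.0, 396.7]
tcp_rot: [-179.8, 0.0, 80.8]
ft_force: [-0.3, -1.3, -5.9]
finger_gap: 3.1
grip_force: 89.6
```

```bash
python3 -c "
from h import *
q=r.sense();print({k:np.round(v,1).tolist() for k,v in q.items()})"
```

```text
{'time': 18.7, 'joint_pos': [-9.3, 24.0, 46.3, -0.0, 110.0, -0.1], 'qd': [0.1, 20.6, -26.5, -0.0, 6.5, 0.1], 'joint_efforts': [0.1, -77.5, -51.8, 0.0, -0.2, 0.0], 'tool_pos': [689.4, -61.0, 396.7], 'tcp_rot': [-179.8, 0.0, 80.8], 'ft_force': [-0.3, -1.3, -5.9], 'wrist_torque': [-0.0, -0.0, -0.0], 'grip_force': 89.6, 'finger_gap': 3.1}
```

Emit:
carry_out([
  {"jaw": 0.0,"translation": [0,0,-0.02],"spin": 0},
  {"jaw": 0.0,"translation": [0,0,-0.02],"spin": 0},
  {"jaw": 0.0,"translation": [0,0,-0.02],"spin": 0},
  {"jaw": 0.0,"translation": [0,0.02,0],"spin": 0},
  {"jaw": 0.0,"translation": [0,0.02,0],"spin": 0},
  {"jaw": 0.0,"translation": [0,0.02,0],"spin": 0},
  {"jaw": 0.0,"translation": [0,0.02,0],"spin": 0},
  {"jaw": 0.0,"translation": [0,0.02,0],"spin": 0},
])

```text
time: 19.38
tool_pos: [768.7, -74.7, 439.9]
tcp_rot: [-179.9, -0.1, 80.8]
ft_force: [2.4, -0.2, -10.0]
finger_gap: 3.2
grip_force: 89.8
```

```bash
python3 -c "
from h import *
q=r.sense();print({k:np.round(v,1).tolist() for k,v in q.items() if k in('joint_pos','tool_pos','tcp_rot','qd','ft_force')})"
```

```text
{'joint_pos': [-9.4, 52.0, 1.3, 0.1, 126.8, -0.2], 'qd': [-1.0, 11.2, -6.6, 0.6, -15.6, -0.5], 'tool_pos': [768.7, -74.7, 439.9], 'tcp_rot': [-179.9, -0.1, 80.8], 'ft_force': [2.4, -0.2, -10.0]}
```

Emit:
carry_out([
  {"jaw": 0.0,"translation": [0,0.02,0],"spin": 0},
  {"jaw": 0.0,"translation": [0,0.02,0],"spin": 0},
  {"jaw": 0.0,"translation": [0,0.02,0],"spin": 0},
  {"jaw": 0.0,"translation": [0,0.02,0],"spin": 0},
  {"jaw": 0.0,"translation": [0,0,0],"spin": 0},
  {"jaw": 0.0,"translation": [0,0,0],"spin": 0},
  {"jaw": 0.0,"translation": [0,0,0],"spin": 0},
  {"jaw": 0.0,"translation": [0,0,0],"spin": 0},
])

```text
time: 20.05
tool_pos: [802.7, -82.7, 424.7]
tcp_rot: [176.4, -0.2, 80.8]
ft_force: [0.4, -0.7, -4.3]
finger_gap: 2.8
grip_force: 89.9
```

```bash
python3 -c "
from h import *
q=r.sense();print({k:np.round(v,1).tolist() for k,v in q.items() if k in('joint_pos','tool_pos','tcp_rot','qd','ft_force')})"
```

```text
{'joint_pos': [-9.6, 53.1, 1.3, 0.3, 122.0, -0.3], 'qd': [0.0, 0.5, -0.1, 0.1, -0.1, -0.0], 'tool_pos': [802.7, -82.7, 424.7], 'tcp_rot': [176.4, -0.2, 80.8], 'ft_force': [0.4, -0.7, -4.3]}
```

Emit:
carry_out([
  {"jaw": 0.0,"translation": [0,0.025,-0.01],"spin": 0},
  {"jaw": 0.0,"translation": [0,0.025,-0.01],"spin": 0},
  {"jaw": 0.0,"translation": [0,0.025,-0.01],"spin": 0},
  {"jaw": 0.0,"translation": [0,0.025,-0.01],"spin": 0},
  {"jaw": 0.0,"translation": [0,0.025,-0.01],"spin": 0},
  {"jaw": 0.0,"translation": [0,0.025,-0.01],"spin": 0},
  {"jaw": 0.0,"translation": [0,0,0],"spin": 0},
  {"jaw": 0.0,"translation": [0,0,0],"spin": 0},
])

```text
time: 20.72
tool_pos: [841.9, -95.0, 431.9]
tcp_rot: [170.2, -0.5, 80.9]
ft_force: [-0.4, 1.3, -5.2]
finger_gap: 3.0
grip_force: 90.0
```

```bash
python3 -c "
from h import *
q=r.sense();print({k:np.round(v,1).tolist() for k,v in q.items() if k in('joint_pos','tool_pos','tcp_rot','qd','ft_force')})"
```

```text
{'joint_pos': [-10.2, 52.9, 1.3, 0.8, 116.0, -0.6], 'qd': [0.3, 0.2, 0.2, -0.0, 0.5, 0.0], 'tool_pos': [841.9, -95.0, 431.9], 'tcp_rot': [170.2, -0.5, 80.9], 'ft_force': [-0.4, 1.3, -5.2]}
```

Emit:
carry_out([
  {"jaw": 0.0,"translation": [0,-0.012,-0.027],"spin": 0},
  {"jaw": 0.0,"translation": [0,-0.012,-0.027],"spin": 0},
  {"jaw": 0.0,"translation": [0,-0.012,-0.027],"spin": 0},
  {"jaw": 0.0,"translation": [0,-0.012,-0.027],"spin": 0},
  {"jaw": 0.0,"translation": [0,0.025,-0.015],"spin": 0},
  {"jaw": 0.0,"translation": [0,0.025,-0.015],"spin": 0},
  {"jaw": 0.0,"translation": [0,0.025,-0.015],"spin": 0},
  {"jaw": 0.0,"translation": [0,0.025,-0.015],"spin": 0},
])

```text
time: 21.38
tool_pos: [793.0, -92.1, 545.8]
tcp_rot: [165.6, -0.8, 80.9]
ft_force: [0.1, 0.2, -6.2]
finger_gap: 3.2
grip_force: 90.0
```

```bash
python3 -c "
from h import *
q=r.sense();print({k:np.round(v,1).tolist() for k,v in q.items() if k in('joint_pos','tool_pos','tcp_rot','qd','ft_force')})"
```

```text
{'joint_pos': [-10.9, 44.6, 1.4, 1.4, 119.6, -0.9], 'qd': [-1.4, -3.2, 0.0, 1.4, -9.8, -0.5], 'tool_pos': [793.0, -92.1, 545.8], 'tcp_rot': [165.6, -0.8, 80.9], 'ft_force': [0.1, 0.2, -6.2]}
```

Emit:
carry_out([
  {"jaw": 0.0,"translation": [0.001,0.025,-0.015],"spin": 0},
  {"jaw": 0.0,"translation": [0.001,0.025,-0.015],"spin": 0},
  {"jaw": 0.0,"translation": [0.001,0.025,-0.015],"spin": 0},
  {"jaw": 0.0,"translation": [0.001,0.025,-0.015],"spin": 0},
  {"jaw": 0.0,"translation": [0.001,0.025,-0.015],"spin": 0},
  {"jaw": 0.0,"translation": [0,0,0],"spin": 0},
  {"jaw": 0.0,"translation": [0,0,0],"spin": 0},
  {"jaw": 0.0,"translation": [0,0,0],"spin": 0},
])

```text
time: 22.05
tool_pos: [809.2, -94.4, 580.5]
tcp_rot: [159.9, -1.0, 81.0]
ft_force: [-0.8, 0.4, -5.3]
finger_gap: 3.0
grip_force: 90.0
```

```bash
python3 -c "
from h import *
q=r.sense();print({k:np.round(v,1).tolist() for k,v in q.items() if k in('joint_pos','tool_pos','tcp_rot','qd','ft_force')})"
```

```text
{'joint_pos': [-11.0, 42.7, 1.3, 1.8, 115.9, -0.8], 'qd': [-0.1, 0.6, 0.3, -0.0, 0.0, -0.0], 'tool_pos': [809.2, -94.4, 580.5], 'tcp_rot': [159.9, -1.0, 81.0], 'ft_force': [-0.8, 0.4, -5.3]}
```

```bash
python3 plan.py 600 -40 470 - 16 0.0; python3 - <<'E'
from h import *
q=r.sense();R=Ro.from_euler("xyz",q["tcp_rot"],degrees=True).as_matrix();print(R.round(3))
L=[[],[],[],[]]
for k in range(6):
    for j,(n) in enumerate(("side","top")):
        p=r.snapshot(n)
        for m,(o,c) in enumerate((("lens",[(309,147),(249,164)]),("camera_head",[(327,134),(256,142)]))):
            L[j+2*m]+=[d["xy"] for d in r.landmark_of(p,o)[:1] if np.hypot(*np.subtract(d["xy"],c[j]))<15]
print([(len(a),np.mean(a,0).round(1) if a else 0,np.std(a,0).round(1) if a else 0) for a in L])
E
```

```text
t 22.05 [809.2 -94.4 580.5] [159.9  -1.   81. ] gap 3.0 ft [-0.8  0.4 -5.3]
{"jaw": 0.0, "translation": [0.001, -0.015, 0.002], "spin": 0},
{"jaw": 0.0, "translation": [0.001, -0.015, 0.002], "spin": 0},
{"jaw": 0.0, "translation": [0.001, -0.015, 0.002], "spin": 0},
{"jaw": 0.0, "translation": [0.001, -0.015, 0.002], "spin": 0},
{"jaw": 0.0, "translation": [0.001, -0.015, 0.002], "spin": 0},
{"jaw": 0.0, "translation": [0.001, -0.015, 0.002], "spin": 0},
{"jaw": 0.0, "translation": [0.001, -0.015, 0.002], "spin": 0},
{"jaw": 0.0, "translation": [0.001, -0.015, 0.002], "spin": 0}

{"jaw": 0.0, "translation": [0.001, -0.015, 0.002], "spin": 0},
{"jaw": 0.0, "translation": [0.001, -0.015, 0.002], "spin": 0},
{"jaw": 0.0, "translation": [0.002, -0.015, 0.002], "spin": 0},
{"jaw": 0.0, "translation": [0.001, -0.015, 0.002], "spin": 0},
{"jaw": 0.0, "translation": [0.002, -0.015, 0.002], "spin": 0},
{"jaw": 0.0, "translation": [0.001, -0.015, 0.001], "spin": 0},
{"jaw": 0.0, "translation": [0.002, -0.015, 0.002], "spin": 0},
{"jaw": 0.0, "translation": [0.001, -0.015, 0.001], "spin": 0}

end [600.1 -40.1 470.1] [159.9  -1.   81. ]
[[ 0.156  0.927  0.342]
 [ 0.988 -0.153 -0.038]
 [ 0.017  0.344 -0.939]]
[(6, array([310.5, 147.8]), array([0.3, 1.1])), (6, array([250.2, 165.6]), array([1.2, 1.9])), (6, array([325.6, 136.2]), array([1.2, 2.1])), (6, array([255.2, 142.2]), array([1. , 1.2]))]
```

Emit:
carry_out([
  {"jaw": 0.0,"translation": [0.002,-0.01,0.001],"spin": 0},
  {"jaw": 0.0,"translation": [0.003,-0.025,0.003],"spin": 0},
  {"jaw": 0.0,"translation": [0.003,-0.037,0.004],"spin": 0},
  {"jaw": 0.0,"translation": [0.003,-0.037,0.004],"spin": 0},
  {"jaw": 0.0,"translation": [0.003,-0.037,0.004],"spin": 0},
  {"jaw": 0.0,"translation": [0.003,-0.037,0.004],"spin": 0},
  {"jaw": 0.0,"translation": [0.003,-0.037,0.004],"spin": 0},
  {"jaw": 0.0,"translation": [0.002,-0.02,0.003],"spin": 0},
])

```text
time: 24.52
tool_pos: [634.5, -46.2, 493.1]
tcp_rot: [160.0, -1.0, 81.0]
ft_force: [0.2, -0.7, -5.1]
finger_gap: 3.3
grip_force: 90.1
```

```bash
python3 plan.py 552 136 330 - 8 0.0
```

```text
t 24.52 [634.5 -46.2 493.1] [160.  -1.  81.] gap 3.3 ft [ 0.2 -0.7 -5.1]
{"jaw": 0.0, "translation": [0.021, -0.02, 0.015], "spin": 0},
{"jaw": 0.0, "translation": [0.02, -0.02, 0.015], "spin": 0},
{"jaw": 0.0, "translation": [0.021, -0.02, 0.015], "spin": 0},
{"jaw": 0.0, "translation": [0.02, -0.02, 0.015], "spin": 0},
{"jaw": 0.0, "translation": [0.021, -0.02, 0.015], "spin": 0},
{"jaw": 0.0, "translation": [0.02, -0.02, 0.014], "spin": 0},
{"jaw": 0.0, "translation": [0.021, -0.02, 0.015], "spin": 0},
{"jaw": 0.0, "translation": [0.02, -0.02, 0.014], "spin": 0}

end [551.9 135.8 330.5] [160.  -1.  81.]
```

Emit:
carry_out([
  {"jaw": 0.0,"translation": [0.01,-0.025,0.005],"spin": 0},
  {"jaw": 0.0,"translation": [0.02,-0.03,0.012],"spin": 0},
  {"jaw": 0.0,"translation": [0.022,-0.025,0.018],"spin": 0},
  {"jaw": 0.0,"translation": [0.022,-0.02,0.018],"spin": 0},
  {"jaw": 0.0,"translation": [0.025,-0.02,0.018],"spin": 0},
  {"jaw": 0.0,"translation": [0.025,-0.015,0.018],"spin": 0},
  {"jaw": 0.0,"translation": [0.022,-0.015,0.017],"spin": 0},
  {"jaw": 0.0,"translation": [0.018,-0.01,0.012],"spin": 0},
])

```text
time: 25.18
tool_pos: [554.4, 136.5, 330.1]
tcp_rot: [160.0, -1.0, 81.1]
ft_force: [0.8, 0.5, -6.1]
finger_gap: 3.5
grip_force: 90.0
```

```bash
python3 plan.py 558 135.5 271 - 8 0.0
```

```text
t 25.18 [554.4 136.5 330.1] [160.   -1.   81.1] gap 3.5 ft [ 0.8  0.5 -6.1]
{"jaw": 0.0, "translation": [-0.0, -0.002, 0.007], "spin": 0},
{"jaw": 0.0, "translation": [-0.0, -0.002, 0.007], "spin": 0},
{"jaw": 0.0, "translation": [-0.0, -0.002, 0.007], "spin": 0},
{"jaw": 0.0, "translation": [-0.0, -0.002, 0.007], "spin": 0},
{"jaw": 0.0, "translation": [-0.0, -0.002, 0.007], "spin": 0},
{"jaw": 0.0, "translation": [-0.0, -0.002, 0.007], "spin": 0},
{"jaw": 0.0, "translation": [-0.001, -0.002, 0.007], "spin": 0},
{"jaw": 0.0, "translation": [-0.0, -0.003, 0.008], "spin": 0}

end [557.9 136.  270.7] [160.   -1.   81.1]
```

Emit:
carry_out([
  {"jaw": 0.0,"translation": [0,-0.003,0.008],"spin": 0},
  {"jaw": 0.0,"translation": [0,-0.003,0.01],"spin": 0},
  {"jaw": 0.0,"translation": [0,-0.003,0.01],"spin": 0},
  {"jaw": 0.0,"translation": [0,-0.003,0.01],"spin": 0},
  {"jaw": 0.0,"translation": [0,-0.003,0.01],"spin": 0},
  {"jaw": 0.0,"translation": [-0.001,-0.002,0.007],"spin": 0},
  {"jaw": 0.0,"translation": [0,0,0.002],"spin": 0},
  {"jaw": 0.0,"translation": [0,0,0],"spin": 0},
])

```text
time: 25.85
tool_pos: [559.5, 133.6, 272.1]
tcp_rot: [159.9, -1.0, 80.9]
ft_force: [1.0, 0.2, -5.5]
finger_gap: 2.9
grip_force: 90.0
```

```bash
python3 - <<'E'
from h import *
np.set_printoptions(precision=1,suppress=True)
V=np.array([561.4,135.1,262.1])
for k in range(4):
    s,t=r.snapshot("side"),r.snapshot("top")
    a,b=r.landmark_of(s,"coupon_next_center"),r.landmark_of(t,"coupon_next_center")
    print([(np.round(d["xy"],1).tolist(),round(d["score"],2)) for d in a],[(np.round(d["xy"],1).tolist(),round(d["score"],2)) for d in b])
    a=r.landmark_of(s,"lens");print("lens",[np.round(d["xy"],1).tolist() for d in a])
q=r.sense();R=Ro.from_euler("xyz",q["tcp_rot"],degrees=True);c=np.array(q["tool_pos"])+R.apply([0,0,9.5]);print(q["tool_pos"],q["tcp_rot"],"c",c,"want",V,"px of c",proj(s,c),proj(t,c),"view px",proj(s,V),proj(t,V))
cv2.imwrite("pics/f1.png",cv2.resize(s["pixels"][60:360,180:380],None,fx=2,fy=2,interpolation=2))
E
```

```text
[([256.3, 177.2], 0.77), ([232.1, 287.9], 0.61)] [([243.0, 228.6], 0.87), ([282.9, 275.5], 0.63), ([334.3, 244.3], 0.27)]
lens [[306.9, 146.4]]
[([254.3, 175.2], 0.8), ([235.2, 287.5], 0.62)] [([243.6, 229.2], 0.91), ([256.8, 144.4], 0.49), ([279.3, 278.2], 0.48), ([251.0, 165.0], 0.25)]
lens [[310.1, 147.0]]
[([235.0, 286.5], 0.76), ([255.9, 174.4], 0.69)] [([242.6, 228.6], 0.61), ([339.6, 220.9], 0.61), ([283.7, 274.9], 0.46)]
lens [[327.3, 136.7], [308.4, 145.7]]
[([234.7, 290.4], 0.8), ([255.7, 175.0], 0.47)] [([242.4, 226.3], 0.68), ([337.9, 268.3], 0.66), ([283.2, 275.1], 0.65)]
lens [[312.5, 150.0]]
[559.7 134.2 273.1] [159.9  -1.   81. ] c [562.9 133.8 264.1] want [561.4 135.1 262.1] px of c [[255.  178.3]] [[243.1 227.7]] view px [[254.2 179. ]] [[242.6 228.4]]
```

View pics/f1.png

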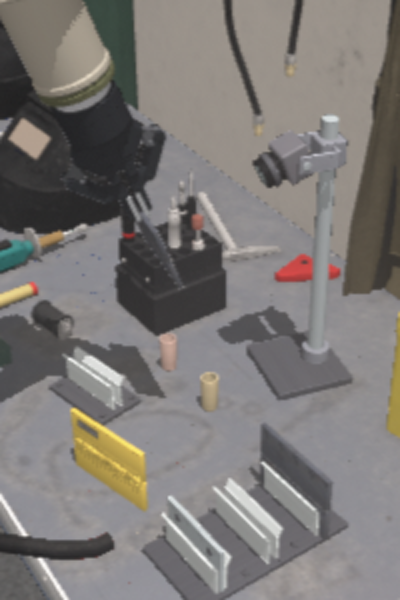

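The picture shows the next coupon held tilted in front of the lens (about (256,176) full-frame). The checked coupon stands in the far slot and the nozzles are in place. The held pose matches the view point within a few mm, so I hand in.

```bash
python3 -c "
from bench import r
q=r.sense();print(q['tool_pos'],q['grip_force'],q['qd']);print(r.hand_in())"
```

```text
[559.65230092 134.16260112 273.05546304] 89.98792290687561 [ 0.04465636 -0.04197567 -0.03075849  0.08590738 -0.08070829 -0.03658499]
the job is handed in; nothing more can be done
None
```

The job is handed in: the checked coupon is seated and released in the free slot, and the next coupon is held within about 3 mm of my estimated view point, tilted about 20° to face the lens; the hand-in call returned no verdict.

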